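# Float the ram and open the hydraulic vice

### The arm

A 6-joint arm with a two-finger parallel gripper is mounted at the origin on a cart in front of the work surface, level with it; the furniture and walls round the work are solid. World frame = base frame: x ahead of the robot, y to its left, z up, the work surface at z = 0. Lengths are in m, angles in rad, forces in N, time in s.
With the tool pointing down it reaches from about 0.3 to 0.775 m from the base axis. Payload 14.6 kg.
Tool frame: the origin (TCP) lies at the centre of the arm's flange, where the gripper is bolted on; the fingertips stand 199 mm ahead of it and the grasp point (between the pads) lies 180 mm ahead of it; z points along the fingers, y is the line along which they close (so a half turn about z gives the same grasp; the last joint's range is limited). The gripper opens to 94 mm and grips with 3 to 60 N. Pads are 16 mm wide; open, the fingers measure 119 mm over their backs; the gripper's body (75 mm by 177 mm) begins 78 mm behind the grasp point.
Start: joints at [-1.324, 0.3, 1.521, -0, 1.321, -0.067], TCP at [0.17, -0.523, 0.405] pointing down, gripper open.
Joint ranges: [-3.03, 3.03], [-0.79, 2.21], [0.23, 2.52], [-1.04, 4.18], [0, 3.07], [-2.55, 2.55]. Speed limits (rad/s): [2.22, 2.22, 2.57, 3.14, 3.14, 3.14].

### API

Orientations are given as [roll, pitch, yaw] about the fixed x, y, z axes, in that order (R = Rz(yaw) Ry(pitch) Rx(roll)).
In Python, from station import ctrl gives the robot as it stands. The module is installed in compiled form; this text tells all that it offers.
- The arm moves only by the tool servo_tool, never from a script. Its argument "motion" is a list of rows, each a list of 5 numbers: the closure, from 0 (fully open) to 1 (shut), then the shift along the world's x, y, z in cm, then the turn about the world's z in degrees. A call has 1 to 20 rows; each row is the pose to reach, as a shift and turn from the pose commanded when the call began; what a row does not reach only later rows make up. A row lasts 1/8 s, in which the tool goes at most 62.5 mm and 10.7 degrees, less where a joint would pass 70% of its speed; a pose out of reach is approached as far as the arm can. A call with a gripper value outside its range is refused whole. The fingers move at their own pace and stop on an object; "squeeze" is the grip in N (left out, the last holds). Time passes only in rows, so rows that repeat a pose let the fingers close. It gives the time, the measured TCP pose, the force, the opening and the grip force at its end, in the units of the state.
- ctrl.get_obs(): the state, without advancing time (a new reading comes with each control period).
- ctrl.camera(name): name is "side" or "top" or "wrist"; returns a dict with "image" (384x512x3 uint8, red, green, blue), "fx", "fy", "cx", "cy" (pixels), "camera_from_world" (4x4, takes a point from world to camera coordinates); the wrist camera has in their place "hand_eye" (4x4, takes a point from camera to tool coordinates, whose origin is the TCP and whose axes are the flange's). Camera axes: x right, y up, looking along -z (the intrinsics and any distortion apply to the point x, -y, -z); pixel columns grow to the right and rows downward; lengths in m; the calibration is good to about 2 mm. A picture is of the moment at which its call begins: read the wrist's pose just before it. There is no depth.
- ctrl.hand_in(): hands the job in; it is judged then, once.
The state is a dict: "time_s": time; "qpos": joint angles; "joint_vel": joint speeds; "tau": joint torques, N m; "ee_pos": TCP position; "eef_rot": TCP orientation; "force": force on the tool from outside, world axes, zero at the start; "moment": the same for the moment, N m; "grip_width": finger opening in m; "grip_force": force on a finger pad.
Only numpy, scipy, OpenCV 4.12 (cv2) and the standard library are available. Lean on these libraries where they do the work, as an engineer would, in place of code of your own. Each camera call takes 0.05 s, during which the arm holds its last target. There are 200 camera calls.

### The job

Open up the small hydraulic vice for a larger sample. First push its ball lever away from you, over the stiff detent and fully into the float notch so that the ram is released; then pull up the spring plunger on the sliding jaw, slide the jaw back to the other (rear) hole and let the pin drop fully in. The lever must stay in float, and the loose things round the vice are to be left where they are.

Things in the scene. Friction and masses are not known exactly. Their poses are not given: they have to be found in the camera images.
- vice: Hydraulic vice fixed to the table on a dark plate 320x235x10 mm (x -160..160, y -110..125 mm); lever on its left half, vice on its right. Origin on the table; x points away from the robot (lever is pushed and jaw opens along +x), y left, z up. Fixed jaw at x -147 mm (60 mm high), ram cylinder x 29..143 (68 mm high), valve block 44 mm high, quadrant plate beside the lever up to z 115 mm.
- lever_ball (a point): Centre of the black ball, 32 mm in diameter, on top of the valve lever (a steel rod 10 mm thick). It is about 160 mm above the table and moves with the lever on a radius of 100 mm about the pivot.
- lever_pivot (a point): Pivot of the lever, 65 mm above the table, axis along the vice's y. Fixed to the vice.
- lever (a joint): Lever angle, rad, growing as the ball goes along the vice's +x; it leans (value - 0.25) from vertical, towards -x if negative. Starts within -0.1..0.06, where light friction holds it; from 0.07 the detent resists with up to about 9 N at the ball; its hump is at 0.38, beyond which the lever snaps into the float notch at 0.60 (end stop) and is held there. Let go before the hump, it springs back.
- plunger_knob (a point): Centre of the black plunger knob on the sliding jaw: a round upright knob 27 mm in diameter, from 15 mm below to 13 mm above this point. With the pin home the point is 85 mm above the table; below the knob come 3 mm of clear space, a 20 mm wide collar (top at z = 67 mm) and the jaw's top (z = 59 mm).
- plunger (a joint): How far the plunger is pulled up, in m: 0 pin home in a hole, 0.010 pin just clear of the rail, 0.018 end stop. The spring pulls it down with 5 N at 0 and 9 N at 0.018. Between the holes the pin rides on the rail at 0.010 and drops by itself when over a hole.
- jaw (a joint): Position of the sliding jaw in m along the vice's +x: 0 over the front hole, where it starts, 0.060 over the rear hole; the pin has 1 mm of play each way in its hole. End stop at 0.066. With the pin pulled the jaw slides with about 2 N and stays where it is left.
- rear_hole (a point): Mouth of the rear index hole (10 mm wide) in the steel rail, 32 mm above the table, where the pin has to go; the jaw and its knob end straight above it.
- wood_block: Loose bystander: a wooden block 30 x 45 x 20 mm lying on the base plate in front of the valve. Origin under its centre.
- caliper: Loose bystander: a caliper 62 x 210 x 12 mm on the table to the front right of the vice. Origin under its centre.
- parts_box: Loose bystander: a box of fittings 100 x 131 x 44 mm on the table to the left of the vice. Origin under its centre.

How it is judged:
On the way, in this order (a step that is already met when the one before it is completed fails the run):
1. the lever is in the float notch while the jaw is still over the front hole (value of joint lever above 0.55 rad and value of joint jaw below 0.01 m), for 0.2 s.
2. the plunger is pulled clear of the rail (value of joint plunger above 0.008 m), for 0.1 s.
At the end, for the whole second after the job is handed in: The lever rests in the float notch (above 0.55 rad), the jaw stands over the rear hole (0.060 m, within 5 mm) and the pin has dropped into it (plunger below 3 mm) (value of joint lever above 0.55 rad and value of joint jaw between 0.055 and 0.065 m and value of joint plunger below 0.003 m); the robot touches nothing.
It fails at once if a loose thing round the vice is shifted by more than 40 mm (distance of any of wood_block, caliper, parts_box from where it was at the start of the episode above 0.04 m).
It also fails if it takes over 48 s, if anything falls off the work surface, if the arm or the gripper's body presses on something with over 40 N, if the wrist force passes 120 N, or if a joint passes its speed limit or range.

## Working session

There is one attempt and no reset: what is moved stays moved. The work goes in short steps, Python scripts to look and compute and a tool call to move; the robot and the scene stay as the last step left them, time stands still between calls to the robot, and variables do not carry over. Pictures are saved under pics/ and viewed, at most 10 in all, crops included, and the job is handed in when it is done.

Besides the shell and the picture viewer there is one more tool, called by a JSON object that holds its "method" and its "body", one argument or row to a line. servo_tool: Moves the arm, as the interface text tells. Its arguments: {"type":"object","properties":{"motion":{"type":"array","items":{"type":"array","items":{"type":"number"}}},"squeeze":{"type":"number"}},"required":["motion"]}

```bash
mkdir -p pics; python3 - <<'E'
from station import ctrl
import cv2,numpy as np
o=ctrl.get_obs();print({k:np.round(v,3) for k,v in o.items()})
for n in("side","top"):
    c=ctrl.camera(n);cv2.imwrite(f"pics/{n}0.png",c["image"][:,:,::-1])
    print(n,{k:v for k,v in c.items() if k!="image"})
E
```

```text
{'time_s': np.float64(0.0), 'qpos': array([-1.324,  0.3  ,  1.522, -0.   ,  1.321, -0.067]), 'joint_vel': array([ 0.   , -0.001, -0.001, -0.001, -0.001,  0.001]), 'tau': array([ 3.0000e-03, -5.3180e+01, -3.5273e+01,  7.1000e-02,  2.4000e-02,
       -0.0000e+00]), 'ee_pos': array([ 0.17 , -0.523,  0.404]), 'eef_rot': array([-3.14 , -0.   ,  0.314]), 'force': array([-0.213,  0.195,  0.569]), 'moment': array([ 0.027, -0.03 , -0.033]), 'grip_force': np.float64(0.0), 'grip_width': np.float64(0.094)}
side {'fx': 364.3203955349085, 'fy': 364.3203955349085, 'cx': 254.37662674831108, 'cy': 196.79210375726723, 'camera_from_world': array([[-0.84871619, -0.52863658, -0.01497302,  0.49408179],
       [ 0.34207011, -0.57033928,  0.74679391, -0.26869681],
       [-0.40332228,  0.62869426,  0.66488696, -0.98500082],
       [ 0.        ,  0.        ,  0.        ,  1.        ]])}
top {'fx': 476.839224144336, 'fy': 476.839224144336, 'cx': 253.74813346967767, 'cy': 199.373544211445, 'camera_from_world': array([[-0.05594227, -0.99841544, -0.00608868,  0.08096946],
       [ 0.97812775, -0.05602713,  0.20031742, -0.56084294],
       [-0.20034114,  0.00525071,  0.97971213, -1.25187532],
       [ 0.        ,  0.        ,  0.        ,  1.        ]])}
```

View pics/side0.png

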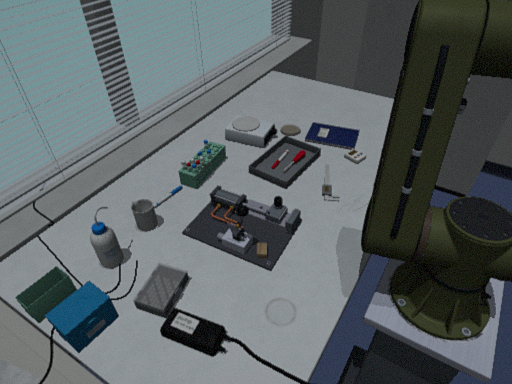

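View pics/top0.png

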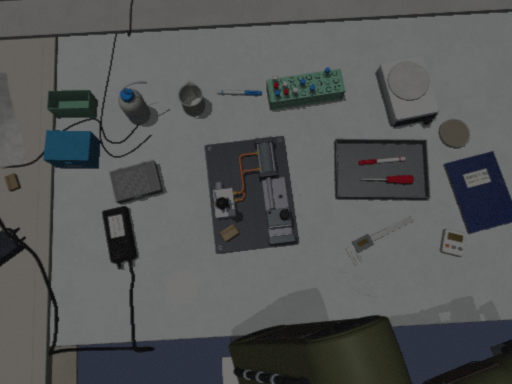

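The top view shows the plate with corners near (206,145), (283,137), (297,244) and (215,252). The lever ball is near (222,203) and the knob near (285,214). I'll enlarge both views to get exact pixels.

```bash
python3 - <<'E'
import cv2,numpy as np
a=cv2.imread("pics/top0.png")[130:260,195:305];b=cv2.imread("pics/side0.png")[180:275,175:310]
a=cv2.resize(a,None,fx=4.5,fy=4.5,interpolation=cv2.INTER_CUBIC);b=cv2.resize(b,None,fx=5.5,fy=5.5,interpolation=cv2.INTER_CUBIC)
g=lambda m:cv2.convertScaleAbs(m,alpha=1.8,beta=15)
cv2.imwrite("pics/a.png",g(a));cv2.imwrite("pics/b.png",g(b))
E
```

```text
(no output)
```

View pics/a.png

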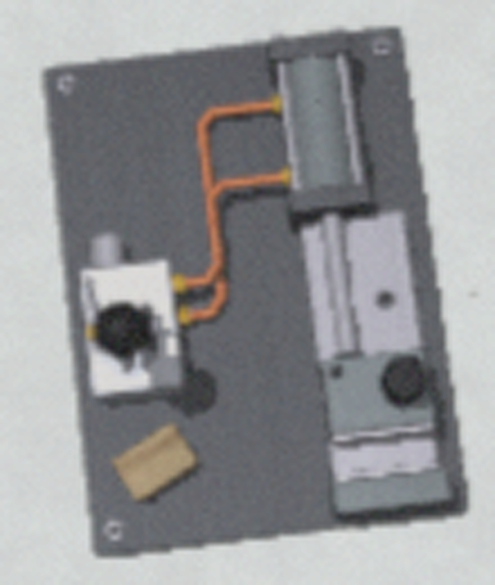

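View pics/b.png

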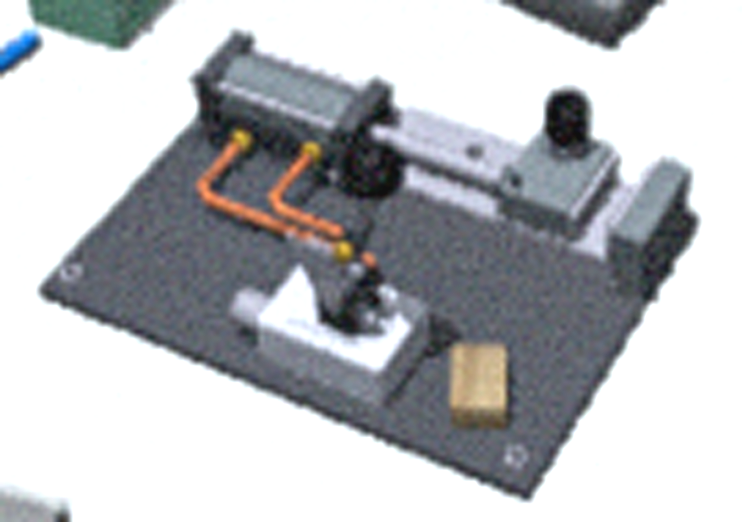

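In the crops, the plate corners in a are (45,70), (398,28), (467,513) and (95,555). The ball is at a(124,330) / b(368,165), the knob at a(404,380) / b(568,122) and the rear hole at a(386,298) / b(475,151).

```bash
cat > h.py <<'E'
from station import ctrl
import numpy as np
from scipy.optimize import least_squares
C={n:ctrl.camera(n) for n in("side","top")}
def proj(n,p):
    c=C[n];q=c["camera_from_world"]@np.r_[p,1]
    return np.array([c["fx"]*q[0]/-q[2]+c["cx"],c["fy"]*-q[1]/-q[2]+c["cy"]])
A=lambda u,v:np.array([195+(u+.5)/4.5-.5,130+(v+.5)/4.5-.5])
B=lambda u,v:np.array([175+(u+.5)/5.5-.5,180+(v+.5)/5.5-.5])
def tri(a,b):
    r=least_squares(lambda p:np.r_[proj("top",p)-a,proj("side",p)-b],[.5,0,.1]);return r.x,abs(r.fun).max()
E
python3 - <<'E'
from h import *
K=[((.16,.125),A(45,70),"top"),((.16,-.11),A(398,28),"top"),((-.16,-.11),A(467,513),"top"),((-.16,.125),A(95,555),"top"),((.16,.125),B(40,292),"side"),((-.16,.125),B(530,497),"side")]
def w(v,p):
    c,s=np.cos(v[2]),np.sin(v[2]);return np.array([v[0]+c*p[0]-s*p[1],v[1]+s*p[0]+c*p[1],p[2]])
def f(v):return np.concatenate([proj(n,w(v,(*p,.01)))-m for p,m,n in K])
r=least_squares(f,[.5,0,0]);v=r.x;print("vice",v.round(4),r.fun.round(1))
R=np.array([[np.cos(v[2]),np.sin(v[2])],[-np.sin(v[2]),np.cos(v[2])]])
for n,a,b in[("ball",A(124,330),B(368,165)),("knob",A(404,380),B(568,122)),("hole",A(386,298),B(475,151)),("wood",A(155,462),B(480,375))]:
    p,e=tri(a,b);print(n,p.round(4),round(e,2),"vice frame",(R@(p[:2]-v[:2])).round(4))
E
```

```text
vice [0.5925 0.0498 0.0655] [-0.7 -0.1  0.7 -0.3  0.7  0.4 -0.3  1.3 -1.2 -0.7 -0.3 -0.2]
ball [0.539  0.1299 0.1641] 0.45 vice frame [-0.0481  0.0834]
knob [ 0.5139 -0.0308  0.0801] 0.52 vice frame [-0.0837 -0.0753]
hole [ 0.5744 -0.0266  0.0312] 0.53 vice frame [-0.023  -0.0751]
wood [0.4805 0.122  0.0305] 0.29 vice frame [-0.107   0.0794]
```

{"method": "servo_tool", "body": {
  "motion": [
    [1, 31.7, 64.9, 0, -14.2],
    [1, 31.7, 64.9, 0, -14.2],
    [1, 31.7, 64.9, 0, -14.2],
    [1, 31.7, 64.9, 0, -14.2],
    [1, 31.7, 64.9, 0, -14.2],
    [1, 31.7, 64.9, 0, -14.2],
    [1, 31.7, 64.9, 0, -14.2],
    [1, 31.7, 64.9, 0, -14.2],
    [1, 31.7, 64.9, 0, -14.2],
    [1, 31.7, 64.9, 0, -14.2],
    [1, 31.7, 64.9, 0, -14.2],
    [1, 31.7, 64.9, 0, -14.2],
    [1, 31.7, 64.9, 0, -14.2],
    [1, 31.7, 64.9, 0, -14.2],
    [1, 31.7, 64.9, 0, -14.2],
    [1, 31.7, 64.9, 0, -14.2]
  ],
  "squeeze": 20
}}

```text
time_s: 2.2
ee_pos: [0.4866, 0.1251, 0.4049]
eef_rot: [-3.142, -0.0, 0.065]
force: [-0.2, 0.1, 0.6]
grip_width: 0.0004
grip_force: 0.0
```

{"method": "servo_tool", "body": {
  "motion": [
    [1, 0, 0, -3, 0],
    [1, 0, 0, -6, 0],
    [1, 0, 0, -6, 0],
    [1, 1, 0.1, -6, 0],
    [1, 2, 0.1, -6, 0],
    [1, 3, 0.2, -6, 0],
    [1, 4, 0.3, -6, 0],
    [1, 5, 0.3, -6, 0],
    [1, 5.5, 0.4, -6, 0],
    [1, 6, 0.4, -6, 0],
    [1, 6.5, 0.4, -6, 0]
  ]
}}

```text
time_s: 3.58
ee_pos: [0.5522, 0.1299, 0.3447]
eef_rot: [-3.142, -0.001, 0.066]
force: [-0.1, -0.0, -0.6]
grip_width: 0.0005
grip_force: 0.0
```

{"method": "servo_tool", "body": {
  "motion": [
    [1, 0.5, 0, 0, 0],
    [1, 1, 0.1, 0, 0],
    [1, 1.5, 0.1, 0, 0],
    [1, 1.8, 0.1, 0, 0],
    [1, 1.8, 0.1, 0, 0]
  ]
}}

```text
time_s: 4.2
ee_pos: [0.5694, 0.1309, 0.3444]
eef_rot: [3.141, 0.004, 0.066]
force: [-11.8, 1.4, 4.2]
grip_width: 0.0007
grip_force: 5.8
```

```bash
python3 - <<'E'
from station import ctrl
import cv2
S=[]
for n,(r,c) in {"side":(160,170),"top":(125,190)}.items():
    m=ctrl.camera(n)["image"][r:r+140,c:c+140,::-1];S.append(cv2.convertScaleAbs(cv2.resize(m,(400,400),interpolation=2),alpha=1.8,beta=15))
cv2.imwrite("pics/c.png",cv2.hconcat(S))
E
```

```text
(no output)
```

View pics/c.png

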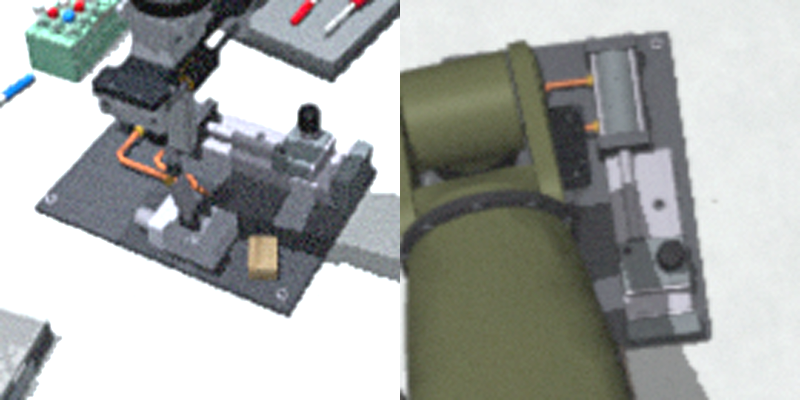

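The fingers hide the ball at about (190,150). The force reading alone doesn't tell me whether it's the detent or the stop, so I'll push a little further.

{"method": "servo_tool", "body": {
  "motion": [
    [1, 0.3, 0, 0, 0],
    [1, 0.3, 0, 0, 0]
  ]
}}

```text
time_s: 4.55
ee_pos: [0.5712, 0.1311, 0.3443]
eef_rot: [3.141, 0.01, 0.067]
force: [-33.5, -1.7, 15.3]
grip_width: 0.0005
grip_force: 16.7
```

The force jumped to 33 N over 2 mm, which means the end stop. I'll back off, lift and move toward the knob, then look.

{"method": "servo_tool", "body": {
  "motion": [
    [1, -2, -0.1, 0, 0],
    [1, -4, -0.3, 0, 0],
    [1, -4, -0.3, 4, 0],
    [1, -6, -6, 6, 0],
    [0.4, -6, -12, 6, 0],
    [0.4, -6, -16.2, 6, 0],
    [0.4, -6, -16.2, 6, 0]
  ]
}}

```text
time_s: 5.42
ee_pos: [0.5127, -0.0333, 0.4048]
eef_rot: [3.141, -0.0, 0.063]
force: [-0.0, 0.4, -0.0]
grip_width: 0.0275
grip_force: 0.0
```

```bash
python3 - <<'E'
from station import ctrl
import cv2
c=ctrl.camera("side")["image"][180:275,175:310,::-1]
b=cv2.resize(c,None,fx=5.5,fy=5.5,interpolation=cv2.INTER_CUBIC)
cv2.imwrite("pics/d.png",cv2.convertScaleAbs(b,alpha=1.8,beta=15))
E
```

```text
(no output)
```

View pics/d.png

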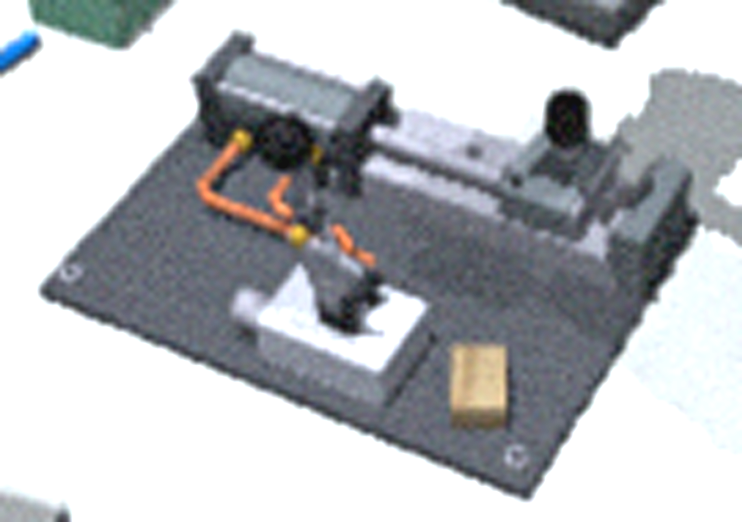

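The ball moved from (368,165) to (285,143) and stays there with no contact, so the lever is in float. The knob is unmoved at (568,122), so I'll grasp it next.

{"method": "servo_tool", "body": {
  "motion": [
    [0.35, 0.1, 0.2, -2, 0],
    [0.35, 0.1, 0.2, -6, 0],
    [0.35, 0.1, 0.2, -6, 0],
    [0.35, 0.1, 0.2, -9, 0],
    [0.35, 0.1, 0.2, -12, 0],
    [0.35, 0.1, 0.2, -13.9, 0],
    [0.35, 0.1, 0.2, -13.9, 0],
    [1, 0.1, 0.2, -13.9, 0],
    [1, 0.1, 0.2, -13.9, 0],
    [1, 0.1, 0.2, -13.9, 0],
    [1, 0.1, 0.2, -13.9, 0],
    [1, 0.1, 0.2, -13.9, 0]
  ],
  "squeeze": 45
}}

```text
time_s: 6.98
ee_pos: [0.5139, -0.03, 0.2662]
eef_rot: [3.139, -0.001, 0.066]
force: [-0.2, -10.9, 1.8]
grip_width: 0.0263
grip_force: 45.0
```

{"method": "servo_tool", "body": {
  "motion": [
    [1, 0, -0.1, 0.4, 0],
    [1, 0, -0.1, 0.8, 0],
    [1, 0, -0.1, 1.2, 0],
    [1, 0, -0.1, 1.5, 0],
    [1, 0, -0.1, 1.5, 0]
  ]
}}

```text
time_s: 7.6
ee_pos: [0.5136, -0.0305, 0.2804]
eef_rot: [3.141, 0.001, 0.066]
force: [1.1, -6.5, -7.3]
grip_width: 0.0257
grip_force: 45.0
```

The spring force of about -7.5 N shows the plunger is up about 14 mm. Now I'll slide the jaw.

{"method": "servo_tool", "body": {
  "motion": [
    [1, 0.5, 0, 0, 0],
    [1, 1.2, 0, 0, 0],
    [1, 2, 0, 0, 0],
    [1, 2.8, 0.1, 0, 0],
    [1, 3.6, 0.1, 0, 0],
    [1, 4.4, 0.2, 0, 0],
    [1, 5.2, 0.2, 0, 0],
    [1, 5.7, 0.3, 0, 0],
    [1, 6, 0.3, 0, 0],
    [1, 6, 0.3, 0, 0]
  ]
}}

```text
time_s: 8.85
ee_pos: [0.574, -0.0271, 0.2807]
eef_rot: [-3.142, -0.001, 0.066]
force: [-0.4, 2.2, -8.8]
grip_width: 0.0261
grip_force: 45.0
```

{"method": "servo_tool", "body": {
  "motion": [
    [1, 0, 0, -0.4, 0],
    [1, 0, 0, -0.8, 0],
    [1, 0, 0, -1.2, 0],
    [1, 0, 0, -1.5, 0],
    [1, 0, 0, -1.5, 0]
  ]
}}

```text
time_s: 9.48
ee_pos: [0.574, -0.0271, 0.2662]
eef_rot: [3.141, -0.001, 0.066]
force: [1.4, 4.1, 0.1]
grip_width: 0.026
grip_force: 45.0
```

{"method": "servo_tool", "body": {
  "motion": [
    [0.35, 0, 0, 0, 0],
    [0.35, 0, 0, 0, 0],
    [0.35, 0, 0, 0, 0],
    [0.35, 0, 0, 0, 0],
    [0.35, 0, 0, 3, 0],
    [0.35, 0, 0, 7, 0],
    [0.35, 0, 0, 12, 0],
    [0.35, -6, -6, 16, 0],
    [0.35, -12, -12, 16, 0],
    [0.35, -14, -16, 16, 0],
    [0.35, -14, -16, 16, 0]
  ]
}}

```text
time_s: 10.85
ee_pos: [0.432, -0.1888, 0.4262]
eef_rot: [3.141, -0.001, 0.064]
force: [0.0, -0.2, 0.3]
grip_width: 0.0609
grip_force: 0.0
```

```bash
python3 - <<'E'
from station import ctrl
import cv2
c=ctrl.camera("side")["image"][180:275,175:310,::-1]
b=cv2.resize(c,None,fx=5.5,fy=5.5,interpolation=cv2.INTER_CUBIC)
cv2.imwrite("pics/e.png",cv2.convertScaleAbs(b,alpha=1.8,beta=15))
E
cat > p.py <<'E'
from h import *
for d in(0,.01,.018):print(d,(proj("side",[.5745,-.027,.085+d])-proj("side",[.514,-.031,.085])).round(1)*5.5)
E
python3 p.py
```

```text
0 [-93.5 -31.9]
0.01 [-93.5  -44.55]
0.018 [-93.5 -55. ]
```

View pics/e.png

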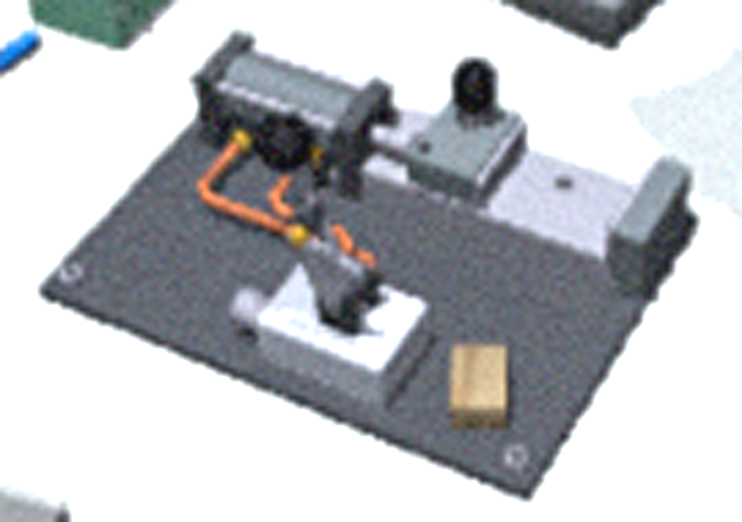

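The knob is now at (475,90). That is a shift of (-93,-32), matching the prediction for pin home (a pin up on the rail would give -45). The lever ball is still at (285,143) in float, and the wood block hasn't moved.

```bash
python3 -c "
from station import ctrl
print(ctrl.hand_in())"
```

```text
the job is handed in; nothing more can be done
None
```

I handed the job in at about 11 s of the 48 s allowed, and no verdict came back; the last side picture shows the lever in float, the jaw over the rear hole with the pin home, and the wood block unmoved (I did not check the caliper and parts box again).

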